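Put the coin tin up behind the desk shelf's lip

ROBOT

A 7-joint arm with a two-finger parallel gripper is mounted at the origin on the work surface. World frame = base frame: x ahead of the robot, y to its left, z up, the work surface at z = 0. Lengths are in m, angles in degrees, forces in N, time in s.
With the tool pointing down it reaches from about 0.4 to 0.875 m from the base axis. Payload 6.5 kg.
Tool frame: the origin (TCP) lies between the finger pads; the fingertips stand 22 mm ahead of it and the grasp point (between the pads) lies 3 mm ahead of it; z points along the fingers, y is the line along which they close (so a half turn about z gives the same grasp; the last joint's range is limited). The gripper opens to 88 mm and grips with 3 to 60 N. Pads are 18 mm wide; open, the fingers measure 123 mm over their backs; the gripper's body (75 mm by 187 mm) begins 45 mm behind the grasp point.
Start: joints at [-76.215, 30.733, -0.252, 88.115, 0.149, 61.152, -4.079], TCP at [0.196, 0.62, 0.261] pointing down, gripper open.
Joint ranges: [-154.64, 154.64], [-21.42, 123.67], [-72.66, 72.17], [13.99, 137.28], [-74.86, 254.86], [10.95, 109.41], [-158.01, 158.01]. Speed limits (degrees/s): [136.94, 136.94, 180, 180, 180, 180, 180].

INTERFACE

Orientations are given as a 3x3 rotation matrix whose columns are the frame's x, y, z axes.
In Python, from plant import monitor, camera, camera_model, order, finder gives the robot as it stands. The module is installed in compiled form; this text tells all that it offers.
- The arm moves only by the tool step_arm, never from a script. Its argument "moves" is a list of rows, each an object with "offset": the shift along the tool's x, y, z in mm, a list of three; "angular": the turn, a rotation vector about the tool's x, y, z in degrees, a list of three; "claw": the closure, from 0 (fully open) to 1 (shut). In form: [{"offset": [tx, ty, tz], "angular": [rx, ry, rz], "claw": claw}, ...]. A call has exactly 10 rows; each row is the pose to reach, as a shift and turn from the pose commanded when the call began, along the tool's axes at that moment; what a row does not reach only later rows make up. A row lasts 1/8 s, in which the tool goes at most 62.5 mm and 10.7 degrees, less where a joint would pass 70% of its speed; a pose out of reach is approached as far as the arm can. A call with a gripper value outside its range is refused whole. The fingers move at their own pace and stop on an object; "grip_force" is the grip in N (left out, the last holds). Time passes only in rows, so rows that repeat a pose let the fingers close, or fill a call up. It gives the time, the measured TCP pose, the force, the opening and the grip force at its end, in the units of the state.
- monitor.observe(): the state, without advancing time (a new reading comes with each control period).
- camera(name): name is "side" or "top"; returns (picture, depth): 384x512x3 uint8, blue, green, red; 384x512 float32, m along the optical axis (not along the pixel's ray), 0 where there is no reading.
- camera_model(name): a dict with "fx", "fy", "cx", "cy" (pixels), "k1" (the pictures are not rectified: a ray, as slopes to the right and down, at radius r is drawn at 1 + k1 r^2 times it, then the intrinsics apply), "rvec" (rotation vector, rad) and "tvec" (3), from world to camera coordinates, as OpenCV has them. Camera axes: x right, y down, z forward; pixel columns grow to the right and rows downward; lengths in m; the calibration is good to about 2 mm. A picture is of the moment at which its call begins. camera_model takes no time and is no camera call.
- order.sign_off(): hands the job in; it is judged then, once.
Trained networks look in the newest picture that a camera, given by its name, has taken for a name from the list of things; names that differ only in an ending like _2 or _b are one class to them, and where a whole thing is asked for, a point or a joint stands for the part that bears it (a point fixed in the world has none). Each returns a list of dicts, best first, with "confidence" (0 to 1); they miss things now and then, are a little off and sometimes report something else, mostly with a low value. They report only what shows in the picture. A call takes as long as a camera call. They do not tell look-alikes from the thing itself.
- finder.find_in(camera, query): "position" ([column, row] as shares, 0 to 1, of the picture: columns of its width, rows of its height, amid what is visible of it).
- finder.landmark_of(camera, query): "position" ([column, row] as shares, 0 to 1, of the picture: columns of its width, rows of its height: a listed point, or the origin of a listed thing).
The state is a dict: "time": time; "joints": joint angles; "dq": joint speeds; "joint_torque": joint torques, N m; "eef_pos": TCP position; "ee_rot": TCP orientation; "contact_force": force on the tool from outside, world axes, zero at the start; "ft_torque": the same for the moment, N m; "gripper_width": opening from 0.0 (shut) to 1.0 (fully open); "gripper_force": force on a finger pad.
Only numpy, scipy, OpenCV 4.12 (cv2) and the standard library are available. Lean on these libraries where they do the work, as an engineer would, in place of code of your own. Each camera call takes 0.05 s, during which the arm holds its last target. There are 200 camera calls.

TASK

The coin tin is pushed part way under the little desk shelf. Draw it completely out from under the shelf (it has a pull tab on its front) and let go of it standing on the desk, then pick it up again (it has a handle on its lid), lift it over the front lip and lower it into the free bay (the one with the cork mat), standing flat on the mat with its pull tab facing the front lip. Keep the tin upright, lower it without letting it drop, and leave the jar, cup, clock and calculator where they are.

Things in the scene. Friction and masses are not known exactly. Their poses are not given: they have to be found in the camera images.
- shelf: Fixed plywood desk shelf, 161 (x) x 284 (y). Origin: footprint centre on the desk; x from front (robot side) to back. Board 108 to 123 mm above the desk, open below but for 8 mm end legs. On it 3 bays, centres x = 0, y = -92, 0, 92 mm, each 145 (x) x 84 (y) inside; 8 mm walls, heights above board: front lip 30, dividers and ends 60, back 66. Front face x = -80.5 mm.
- mat: Cork mat, 135 (x) x 76 (y) x 2 mm, fixed in the middle of the free bay. Origin: centre of its underside, on the board 123 mm above the desk, at the bay's centre; axes parallel to the shelf's. The tin, tab forward, sits midway in the bay with its origin 17 mm behind (+x of) this point: about 8 mm play fore and aft, 12 mm either side.
- tin: Grey steel coin tin, 0.35 to 0.65 kg. Origin: centre of the body's underside; z up, x to its back. Body 94 (x) x 60 (y) x 60 mm high, with a pull tab on the front face and a handle on the lid. It starts standing on the desk, tab towards the robot, the body's front 28 to 38 mm out from under the shelf, the handle beneath the shelf. It slides freely.
- tin_tab (a point): Centre of the flat upright steel pull tab (tin frame x -64, y 0, z 38 mm; axes as the tin's). The tab stands out 34 mm from the body's front face (x -47 to -81), is 12 mm thick in y and spans z 23 to 53 mm.
- tin_handle (a point): Centre of the bar of the lid's bridge handle (tin frame x 0, y 0, z 92 mm; axes as the tin's). Bar 36 (x) x 12 (y) x 12 mm, z 86 to 98, on two 8 mm posts above the 60 mm high lid.
- jar: Bystander: lidded glass jar, 62 mm across, 95 mm high, standing in another bay. Origin: centre of its underside.
- cup: Bystander: white cup without handle, 66 mm across, 85 mm high, standing in another bay. Origin: centre of its underside.
- clock: Bystander: dark wooden clock block, 50 x 110 x 75 mm high, on the desk to the left. Origin: centre of its underside.
- calculator: Bystander: white calculator, 90 x 160 x 20 mm high, on the desk to the right. Origin: centre of its underside.
There are look-alikes about, which are no part of the job. Several things have the shape of the tin; the one meant has the colours described above.

How it is judged (in metres and radians):
On the way:
1. the tin stands on the desk, wholly out from under the shelf, let go (x of tin in the frame of shelf below -0.127 m and height (world z) of tin below 0.006 m and angle between tin's own z axis and vertical below 0.08 rad and linear speed of tin below 0.02 m/s and contact force between the fingers and tin below 0.1 N), for 0.2 s.
At the end, for the whole second after the job is handed in: Tin flat (0.06 rad) on the cork mat in the free bay, tab towards the lip: origin 0 to 35 mm behind the bay centre, within 20 mm sideways, underside within 6 mm of the mat top; let go and at rest; bystanders not moved (25 mm) (x of tin in the frame of mat between 0 and 0.035 m and y of tin in the frame of mat between -0.02 and 0.02 m and z of tin in the frame of mat between -0.003 and 0.008 m and angle between tin's own z axis and vertical below 0.06 rad and x of tin_tab in the frame of mat below -0.025 m and linear speed of tin below 0.02 m/s and contact force between the fingers and tin below 0.1 N); the robot touches nothing.
It fails at once if the tin is tipped more than 0.6 rad (angle between tin's own z axis and vertical above 0.6 rad).
It fails at once if the tin is let fall (faster than 0.6 m/s, about 18 mm of fall, with no finger on it) (linear speed of tin above 0.6 m/s and contact force between the fingers and tin below 0.05 N).
It fails at once if the jar, cup, clock or calculator is moved more than 25 mm or tipped more than 0.3 rad (distance of any of jar, cup, clock, calculator from where it was at the start of the episode above 0.025 m or angle between any of jar, cup, clock, calculator's own z axis and vertical above 0.3 rad).
It also fails if it takes over 50 s, if anything falls off the work surface, if the arm or the gripper's body presses on something with over 40 N, if the wrist force passes 120 N, or if a joint passes its speed limit or range.

## Working session

There is one attempt and no reset: what is moved stays moved. The work goes in short steps, Python scripts to look and compute and a tool call to move; the robot and the scene stay as the last step left them, time stands still between calls to the robot, and variables do not carry over. Pictures are saved under pics/ and viewed, at most 10 in all, crops included, and the job is handed in when it is done.

Besides the shell and the picture viewer there is one more tool, called after ">>>" as name(argument=value, ...) on one line, values as JSON. step_arm: Moves the arm, as the interface text tells. Its arguments: {"type":"object","properties":{"moves":{"type":"array","items":{"type":"object","properties":{"offset":{"type":"array","items":{"type":"number"}},"angular":{"type":"array","items":{"type":"number"}},"claw":{"type":"number"}}}},"grip_force":{"type":"number"}},"required":["moves"]}

```bash
mkdir -p pics
cat > h.py <<'E'
import numpy as np, cv2
from plant import monitor, camera, camera_model, order, finder
def cm(n):
    m=camera_model(n);R=cv2.Rodrigues(np.array(m["rvec"],float))[0];return m,R,np.array(m["tvec"],float).ravel()
def cloud(n,dep):
    m,R,t=cm(n);v,u=np.mgrid[0:dep.shape[0],0:dep.shape[1]]
    p=np.stack([u,v],-1).reshape(-1,1,2).astype(np.float64)
    K=np.array([[m["fx"],0,m["cx"]],[0,m["fy"],m["cy"]],[0,0,1]])
    s=cv2.undistortPoints(p,K,np.array([m["k1"],0,0,0.])).reshape(dep.shape+(2,))
    c=np.concatenate([s,np.ones(dep.shape+(1,))],-1)*dep[...,None]
    return (c-t)@R   # world
E
python3 - <<'E'
from h import *
s=monitor.observe();print(s["time"],s["eef_pos"],np.round(s["ee_rot"],3),s["gripper_width"])
ims=[]
for n in("side","top"):
    p,d=camera(n);cv2.imwrite(f"pics/{n}0.png",p);np.save(f"{n}0.npy",d);W=cloud(n,d)
    print(n,camera_model(n))
    for q in("tin","tin_tab","mat","jar","cup","shelf"):
        for r in finder.landmark_of(n,q)[:4]:
            c=int(r["position"][0]*512);w=int(r["position"][1]*384);print(n,q,c,w,round(r["confidence"],2),np.round(W[min(w,383),min(c,511)],3))
E
```

```text
0.0 [0.19612154 0.61910349 0.25983601] [[-0.953  0.302 -0.   ]
 [ 0.302  0.953 -0.002]
 [-0.    -0.002 -1.   ]] 0.9995916354690458
side {'fx': 498.7923893734203, 'fy': 498.7923893734203, 'cx': 266.3299948626063, 'cy': 185.73938095553265, 'k1': -0.0843985654430287, 'rvec': array([ 0.42760014, -2.81510687,  1.04216851]), 'tvec': array([0.58760771, 0.22712277, 1.25737687])}
side tin 327 277 0.95 [0.411 0.165 0.054]
side tin 271 222 0.93 [0.568 0.112 0.146]
side tin 361 201 0.78 [ 0.375 -0.104  0.04 ]
side tin 172 238 0.64 [0.811 0.176 0.062]
side tin_tab 178 210 0.94 [0.845 0.072 0.037]
side tin_tab 301 211 0.83 [ 0.522 -0.01   0.055]
side tin_tab 379 206 0.83 [ 0.325 -0.099  0.043]
side tin_tab 304 263 0.69 [0.475 0.135 0.041]
side mat 245 202 0.93 [0.653 0.059 0.128]
side jar 256 176 0.65 [0.637 0.015 0.184]
side jar 256 208 0.46 [0.605 0.113 0.187]
side cup 264 155 0.87 [ 0.629 -0.026  0.22 ]
side shelf 257 211 0.94 [0.602 0.114 0.178]
top {'fx': 424.0674862813168, 'fy': 424.0674862813168, 'cx': 255.0440972902752, 'cy': 193.7699396701221, 'k1': -0.055545257738682026, 'rvec': array([ 2.15801412, -2.15254075,  0.16957402]), 'tvec': array([-0.01361187,  0.61722838,  1.05349509])}
top tin 198 116 0.88 [0.821 0.138 0.059]
top tin 122 179 0.88 [0.651 0.328 0.065]
top tin 302 286 0.72 [ 0.384 -0.129  0.059]
top tin 253 207 0.7 [ 0.571 -0.006  0.15 ]
top tin_tab 291 309 0.96 [ 0.328 -0.101  0.056]
top tin_tab 219 109 0.94 [0.843 0.084 0.049]
top tin_tab 107 153 0.88 [0.722 0.374 0.053]
top tin_tab 251 228 0.73 [ 0.531 -0.002  0.001]
top mat 223 176 0.74 [0.648 0.066 0.127]
top jar 260 174 0.69 [ 0.636 -0.02   0.218]
top jar 253 204 0.24 [ 0.578 -0.006  0.152]
top cup 298 174 0.6 [0.463 0.005 1.13 ]
top shelf 261 183 0.7 [ 0.622 -0.023  0.184]
```

View pics/side0.png

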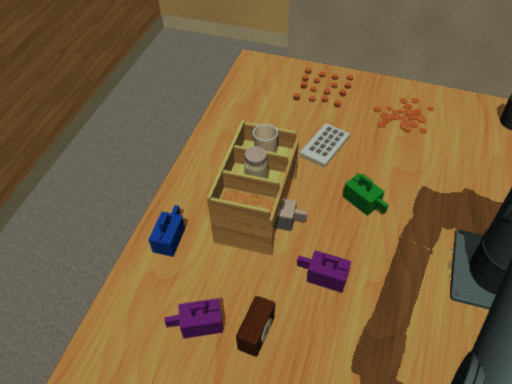

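View pics/top0.png

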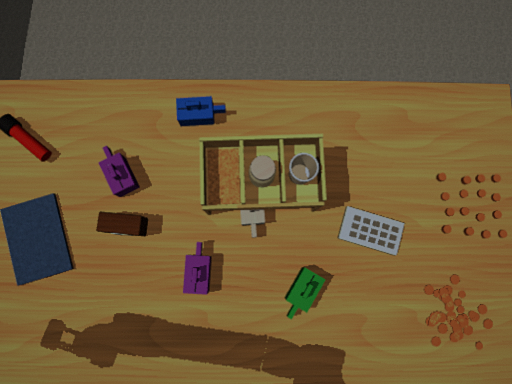

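The candidates with the tin's shape are, in the top picture, blue (195,110), purple (118,172), purple (197,272), green (305,290) and grey (253,218). Only the grey one fits, since it is grey and partly under the shelf with its tab towards the robot. The free bay with the cork mat is at top (223,176). I'll confirm with a crop and fit the poses.

Run:
```python
from h import *
t=cv2.imread("pics/top0.png");s=cv2.imread("pics/side0.png")
a=cv2.resize(t[120:300,170:350],(400,400),interpolation=cv2.INTER_CUBIC);b=cv2.resize(s[110:290,200:380],(400,400),interpolation=cv2.INTER_CUBIC)
cv2.imwrite("pics/crop1.png",np.hstack([a,b]))
def rect(P):
    (c,sz,an)=cv2.minAreaRect((P[:,:2]*1000).astype(np.float32));return np.round(c,1),np.round(sz,1),round(an,2),len(P)
for n,img in(("top",t),("side",s)):
    W=cloud(n,np.load(n+"0.npy"));hsv=cv2.cvtColor(img,cv2.COLOR_BGR2HSV)
    z=W[...,2];near=(W[...,0]>.5)&(W[...,0]<.78)&(abs(W[...,1]-.0)<.2)
    m=near&(z>.174)&(z<.194)&(hsv[...,1]>90)
    print(n,"walltops",rect(W[m]))
    m=(W[...,0]>.42)&(W[...,0]<.62)&(abs(W[...,1])<.08)&(z>.015)&(z<.075)&(hsv[...,1]<70)
    P=W[m];print(n,"tin",rect(P))
    tb=P[(P[:,2]>.045)&(P[:,2]<.056)];print("tab",len(tb),rect(tb) if len(tb)>3 else "",np.round(tb.min(0),3),np.round(tb.max(0),3))
    li=P[(P[:,2]>.056)&(P[:,2]<.066)];print("lid",rect(li),np.median(li[:,2]))
    for nm,lo,hi in(("purple",135,165),("green",45,80)):
        m=(hsv[...,0]>lo)&(hsv[...,0]<hi)&(hsv[...,1]>120)&(z>.02)&(z<.12)&(W[...,0]<.6)&(W[...,1]<.25)&(W[...,1]>-.25)
        print(nm,rect(W[m]),np.round(np.percentile(W[m],[1,99],axis=0),3).tolist())
    m=near&(z>.12)&(z<.13)&(hsv[...,0]<25)&(W[...,1]>.03)
    print("mat?",rect(W[m]))
```

```text
top walltops (array([656.6, -25.4]), array([154., 283.]), 2.19, 1638)
top tin (array([541.7,  -5.7]), array([68.1, 58.3]), 0.67, 392)
tab 62 (array([541.7,  -6.6]), array([39.7, 62.4]), 63.43, 62) [ 0.508 -0.035  0.046] [0.566 0.014 0.056]
lid (array([541.7,  -5.7]), array([68.1, 58.3]), 0.67, 307) 0.06024651819173184
purple (array([429.6, 133.2]), array([ 60.4, 126.1]), 86.94, 1014) [[0.367, 0.103, 0.041], [0.487, 0.164, 0.1]]
green (array([ 361.3, -128.3]), array([ 61.3, 127. ]), 59.7, 1055) [[0.31, -0.178, 0.036], [0.425, -0.093, 0.099]]
mat? (array([645.1,  70.6]), array([156.6,  81.1]), 0.07, 1839)
side walltops (array([656.3, -26.5]), array([154.8, 290.1]), 2.26, 1407)
side tin (array([542.9,   1.4]), array([67.6, 68.6]), 81.08, 498)
tab 86 (array([542.2,   5.9]), array([55.3, 61. ]), 77.02, 86) [ 0.509 -0.027  0.045] [0.578 0.027 0.056]
lid (array([541.9,  -1.5]), array([63.1, 65.5]), 85.8, 232) 0.060888981072089815
purple (array([270.2, 114.3]), array([444.3,  78.4]), 8.72, 1239) [[0.367, 0.106, 0.021], [0.489, 0.168, 0.1]]
green (array([237.8, -58.5]), array([ 67.3, 410.9]), 61.33, 1021) [[0.068, -0.172, 0.021], [0.426, 0.018, 0.101]]
mat? (array([646.2,  74.5]), array([160.4,  89.5]), 0.23, 737)
```

View pics/crop1.png

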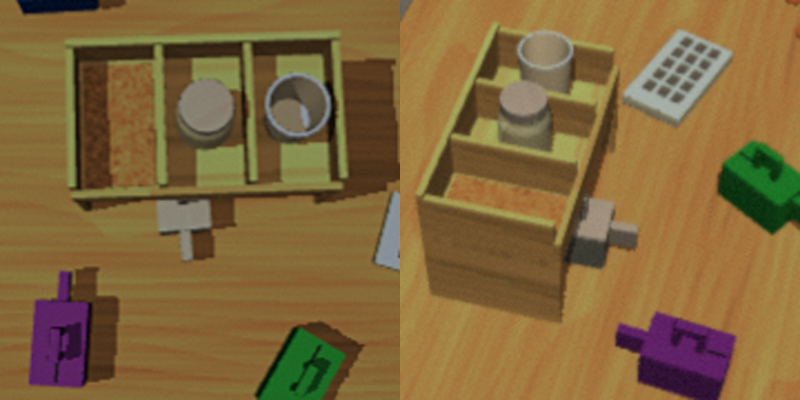

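The grey tin is confirmed: in the crop it shows at left (185,215) with its tab at (186,245), and at right at (597,232). Next I'll refine the shelf and tin poses.

Run:
```python
from h import *
for n in("top","side"):
    img=cv2.imread(f"pics/{n}0.png");W=cloud(n,np.load(n+"0.npy"));hsv=cv2.cvtColor(img,cv2.COLOR_BGR2HSV);z=W[...,2]
    m=(W[...,0]>.42)&(W[...,0]<.64)&(abs(W[...,1])<.08)&(z>.02)&(z<.064)&(hsv[...,1]<70)
    P=W[m];tab=P[(P[:,0]<.535)&(P[:,2]<.058)]
    print(n,"tab",np.round(np.percentile(tab,[2,50,98],axis=0),4).tolist())
    r=cv2.minAreaRect((tab[:,:2]*1000).astype(np.float32));print(r)
    lid=P[P[:,2]>.057]
    # lid front edge / side edges
    ys=lid[:,1];b=np.arange(ys.min()+.006,ys.max()-.006,.005)
    e=np.array([[y,np.sort(lid[abs(ys-y)<.0025,0])[:2].mean()] for y in b if (abs(ys-y)<.0025).sum()>2 and abs(y+.008)>.008])
    print("front edge fit",np.polyfit(e[:,0],e[:,1],1),"y range",np.percentile(ys,[1,99]))
    m=(z>.147)&(z<.157)&(W[...,0]>.53)&(W[...,0]<.62)&(W[...,1]>-.17)&(W[...,1]<.12)
    L=W[m];k=np.polyfit(L[:,1],L[:,0],1);
    for _ in range(3):
        rr=L[:,0]-np.polyval(k,L[:,1]);k=np.polyfit(L[abs(rr)<.008][:,1],L[abs(rr)<.008][:,0],1)
    print("lip line",k,len(L),np.std(rr))
    for lo,hi,zl,zh in((.05,.2,.177,.187),(-.2,-.1,.177,.187),(-.05,.05,.177,.187)):
        m=(z>zl)&(z<zh)&(W[...,0]>.6)&(W[...,0]<.70)&(W[...,1]>lo)&(W[...,1]<hi)&(hsv[...,1]>90)
        Q=W[m]; print("wall",lo,hi,np.polyfit(Q[:,0],Q[:,1],1) if len(Q)>5 else None,Q[:,1].mean(),Q[:,0].mean(),Q[:,1].std(),len(Q))
```

```text
top tab [[0.5079, -0.0145, 0.0487], [0.5181, -0.0094, 0.0532], [0.5333, -0.0043, 0.0578]]
((520.5634765625, -9.385309219360352), (25.60108184814453, 10.183823585510254), 0.24594323337078094)
front edge fit [-0.07935594  0.54141791] y range [-0.03455526  0.02367162]
lip line [-0.03722181  0.57469289] 464 0.007158338809024406
wall 0.05 0.2 [0.04594021 0.08142372] 0.1113123969071296 0.6505993608840147 0.0028201886452680716 161
wall -0.2 -0.1 [ 0.0404513  -0.18857022] -0.16230770202150194 0.6492379354627483 0.0028379783112186807 166
wall -0.05 0.05 [ 0.11685567 -0.0593498 ] 0.01638690420047926 0.6481217578632543 0.012304779124047456 160
side tab [[0.5085, -0.0113, 0.0261], [0.5214, -0.0043, 0.0448], [0.5338, -0.0005, 0.0569]]
((521.4395751953125, -6.339885711669922), (26.482158660888672, 13.223675727844238), 7.472962856292725)
front edge fit [-0.11528691  0.54132561] y range [-0.03342163  0.02630047]
lip line [-0.03358874  0.57444799] 463 0.014132171396527057
wall 0.05 0.2 [0.03873064 0.08781495] 0.11301889763155973 0.6507495644830249 0.0032395855029926836 174
wall -0.2 -0.1 [ 0.00464891 -0.16593708] -0.16301588486224275 0.6283601581900309 0.007334570803043391 57
wall -0.05 0.05 [ 0.06779546 -0.02588659] 0.01812143175468731 0.6491293663038799 0.009134623808953114 181
```

```bash
cat >> h.py <<'E'
from scipy.spatial.transform import Rotation as Ro
def Rd(yaw):
    a=np.radians(yaw);y=np.array([-np.sin(a),np.cos(a),0]);z=np.array([0,0,-1.]);return np.stack([np.cross(y,z),y,z],1)
def go(p,yaw,s=None):
    s=s or monitor.observe();R=np.array(s["ee_rot"]);return np.round(R.T@(np.array(p)-s["eef_pos"])*1000,1),np.round(Ro.from_matrix(R.T@Rd(yaw)).as_rotvec(degrees=True),2)
def pr():
    s=monitor.observe();print(round(s["time"],2),np.round(s["eef_pos"],4),"yaw",np.round(Ro.from_matrix(Rd(0).T@np.array(s["ee_rot"])).as_rotvec(degrees=True),2),"F",np.round(s["contact_force"],1),"w",round(s["gripper_width"],3),"gf",s["gripper_force"])
E
python3 -c "
from h import *
pr();print(go((.518,-.0085,.2),4.5))"
```

```text
0.7 [0.1963 0.6196 0.2607] yaw [-0.   -0.   17.58] F [ 0.9 -0.2 -0. ] w 1.0 gf 0.0
(array([-496.4, -501.7,   60.7]), array([  0.  ,   0.  , -22.08]))
```

>>> step_arm(moves=[{"offset": [-50,-50,0],"angular": [0,0,-2],"claw": 0.2},{"offset": [-100,-100,0],"angular": [0,0,-5],"claw": 0.4},{"offset": [-140,-141,0],"angular": [0,0,-8],"claw": 0.4},{"offset": [-180,-182,0],"angular": [0,0,-11],"claw": 0.4},{"offset": [-220,-222,0],"angular": [0,0,-14],"claw": 0.4},{"offset": [-260,-263,0],"angular": [0,0,-17],"claw": 0.4},{"offset": [-300,-303,0],"angular": [0,0,-20],"claw": 0.4},{"offset": [-340,-344,0],"angular": [0,0,-22],"claw": 0.4},{"offset": [-380,-384,0],"angular": [0,0,-22],"claw": 0.4},{"offset": [-420,-425,0],"angular": [0,0,-22],"claw": 0.4}], grip_force=25)

```text
time: 1.95
eef_pos: [0.4692, 0.0861, 0.2612]
ee_rot: [[-0.997, -0.077, 0.001], [-0.077, 0.997, 0.0], [-0.001, 0.0, -1.0]]
contact_force: [0.3, -0.5, 0.3]
gripper_width: 0.602
gripper_force: 0.0
```

```bash
python3 -c "
from h import *
pr();print(go((.518,-.0085,.12),4.5))"
```

```text
1.95 [0.4692 0.0861 0.2612] yaw [-0.03 -0.06 -4.44] F [ 0.3 -0.5  0.3] w 0.602 gf 0.0
(array([-41.2, -98.1, 141.2]), array([ 0.02,  0.06, -0.06]))
```

>>> step_arm(moves=[{"offset": [-20,-50,0],"angular": [0,0,0],"claw": 0.4},{"offset": [-41,-98,20],"angular": [0,0,0],"claw": 0.4},{"offset": [-41,-98,60],"angular": [0,0,0],"claw": 0.4},{"offset": [-41,-98,100],"angular": [0,0,0],"claw": 0.4},{"offset": [-41,-98,140],"angular": [0,0,0],"claw": 0.4},{"offset": [-41,-98,170],"angular": [0,0,0],"claw": 0.4},{"offset": [-41,-98,195],"angular": [0,0,0],"claw": 0.4},{"offset": [-41,-98,212],"angular": [0,0,0],"claw": 0.4},{"offset": [-41,-98,217],"angular": [0,0,0],"claw": 0.4},{"offset": [-41,-98,217],"angular": [0,0,0],"claw": 0.4}])

```text
time: 3.2
eef_pos: [0.5171, -0.0069, 0.0441]
ee_rot: [[-0.997, -0.077, 0.001], [-0.077, 0.997, 0.0], [-0.001, 0.0, -1.0]]
contact_force: [0.3, 0.0, 0.2]
gripper_width: 0.601
gripper_force: 0.0
```

>>> step_arm(moves=[{"offset": [0,0,0],"claw": 0.6,"angular": [0,0,0]},{"offset": [0,0,0],"claw": 0.75,"angular": [0,0,0]},{"offset": [0,0,0],"claw": 0.85,"angular": [0,0,0]},{"offset": [0,0,0],"claw": 1,"angular": [0,0,0]},{"offset": [0,0,0],"claw": 1,"angular": [0,0,0]},{"offset": [0,0,0],"claw": 1,"angular": [0,0,0]},{"offset": [0,0,0],"claw": 1,"angular": [0,0,0]},{"offset": [0,0,0],"claw": 1,"angular": [0,0,0]},{"offset": [0,0,0],"claw": 1,"angular": [0,0,0]},{"offset": [0,0,0],"claw": 1,"angular": [0,0,0]}])

```text
time: 4.45
eef_pos: [0.5169, -0.007, 0.0438]
ee_rot: [[-0.997, -0.077, 0.0], [-0.077, 0.997, -0.0], [-0.0, -0.0, -1.0]]
contact_force: [-1.5, -0.4, 5.4]
gripper_width: 0.135
gripper_force: 25.0
```

>>> step_arm(moves=[{"offset": [5,0,0],"angular": [0,0,0],"claw": 1},{"offset": [14,0,0],"angular": [0,0,0],"claw": 1},{"offset": [25,1,0],"angular": [0,0,0],"claw": 1},{"offset": [36,1,0],"angular": [0,0,0],"claw": 1},{"offset": [47,2,0],"angular": [0,0,0],"claw": 1},{"offset": [58,2,0],"angular": [0,0,0],"claw": 1},{"offset": [68,3,0],"angular": [0,0,0],"claw": 1},{"offset": [76,3,0],"angular": [0,0,0],"claw": 1},{"offset": [80,3,0],"angular": [0,0,0],"claw": 1},{"offset": [80,3,0],"angular": [0,0,0],"claw": 1}])

```text
time: 5.7
eef_pos: [0.4361, -0.0101, 0.0438]
ee_rot: [[-0.997, -0.077, -0.001], [-0.077, 0.997, 0.0], [0.001, 0.0, -1.0]]
contact_force: [0.9, -0.4, 6.7]
gripper_width: 0.135
gripper_force: 25.0
```

```bash
cat >> h.py <<'E'
def tin(tag,views=("top","side")):
    for n in views:
        img,d=camera(n);cv2.imwrite(f"pics/{n}{tag}.png",img);W=cloud(n,d);hsv=cv2.cvtColor(img,cv2.COLOR_BGR2HSV);z=W[...,2]
        m=(W[...,0]>.35)&(W[...,0]<.58)&(abs(W[...,1])<.08)&(hsv[...,1]<70)
        for nm,lo,hi in(("lid",.057,.064),("handle",.093,.102)):
            P=W[m&(z>lo)&(z<hi)]
            if len(P)>5: print(n,nm,cv2.minAreaRect((P[:,:2]*1000).astype(np.float32)),len(P),np.round(np.percentile(P,[2,50,98],axis=0),3).tolist())
E
python3 -c "
from h import *
pr();tin('1')"
```

```text
5.7 [ 0.4361 -0.0101  0.0438] yaw [-0.01  0.07 -4.43] F [ 0.9 -0.4  6.7] w 0.135 gf 24.999167430214584
top lid ((517.3372802734375, -5.035057067871094), (71.24642944335938, 58.916770935058594), 4.7126784324646) 497 [[0.488, -0.034, 0.057], [0.523, -0.007, 0.06], [0.551, 0.024, 0.063]]
top handle ((482.66302490234375, 11.067272186279297), (27.987119674682617, 88.56952667236328), 53.29814910888672) 68 [[0.467, -0.011, 0.094], [0.505, -0.006, 0.098], [0.523, 0.03, 0.101]]
side lid ((512.0633544921875, -3.2603492736816406), (81.38324737548828, 62.62420654296875), 6.713833808898926) 406 [[0.473, -0.031, 0.058], [0.512, 0.003, 0.061], [0.55, 0.027, 0.064]]
side handle ((457.22186279296875, 28.93250274658203), (67.66262817382812, 136.40809631347656), 38.29013442993164) 105 [[0.404, -0.01, 0.093], [0.463, 0.022, 0.098], [0.521, 0.077, 0.102]]
```

View pics/side1.png

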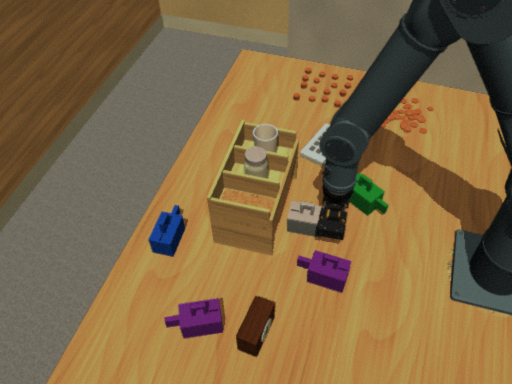

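The picture shows the tin fully clear of the shelf at (304,217), with the fingers on its tab. I'll let go and rise.

>>> step_arm(moves=[{"offset": [0,0,0],"angular": [0,0,0],"claw": 0.5},{"offset": [0,0,0],"angular": [0,0,0],"claw": 0.5},{"offset": [0,0,0],"angular": [0,0,0],"claw": 0.5},{"offset": [0,0,0],"angular": [0,0,0],"claw": 0.5},{"offset": [0,0,0],"angular": [0,0,0],"claw": 0.5},{"offset": [0,0,-20],"angular": [0,0,0],"claw": 0.5},{"offset": [0,0,-50],"angular": [0,0,0],"claw": 0.5},{"offset": [0,0,-90],"angular": [0,0,0],"claw": 0.5},{"offset": [0,0,-120],"angular": [0,0,0],"claw": 0.5},{"offset": [0,0,-120],"angular": [0,0,0],"claw": 0.5}])

```text
time: 7.05
eef_pos: [0.4381, -0.0099, 0.1654]
ee_rot: [[-0.997, -0.077, 0.004], [-0.077, 0.997, 0.001], [-0.004, 0.0, -1.0]]
contact_force: [0.1, 0.6, -0.9]
gripper_width: 0.504
gripper_force: 0.0
```

Run:
```python
from h import *
pr();tin('2')
for n in("top","side"):
    for q in("tin_handle","tin_tab"):
        for r in finder.landmark_of(n,q)[:5]: print(n,q,np.round(np.array(r["position"])*[512,384]),round(r["confidence"],2))
t=cv2.imread("pics/top2.png")[170:270,200:320];s=cv2.imread("pics/side2.png")[160:260,260:380]
cv2.imwrite("pics/crop2.png",cv2.resize(np.hstack([t,s]),None,fx=3.2,fy=3.2,interpolation=cv2.INTER_CUBIC))
```

```text
7.05 [ 0.4381 -0.0099  0.1654] yaw [-0.03 -0.25 -4.43] F [ 0.1  0.6 -0.9] w 0.504 gf 0.0
top lid ((521.4842529296875, -4.267168045043945), (63.43268966674805, 60.239166259765625), 0.7061675786972046) 468 [[0.493, -0.034, 0.057], [0.525, -0.007, 0.06], [0.553, 0.024, 0.063]]
top handle ((507.3616027832031, -6.411366939544678), (31.534767150878906, 9.794107437133789), 0.09863443672657013) 66 [[0.492, -0.011, 0.094], [0.506, -0.006, 0.098], [0.523, -0.001, 0.101]]
side lid ((503.68743896484375, -3.7038497924804688), (97.19843292236328, 60.200199127197266), 4.4344329833984375) 481 [[0.461, -0.032, 0.057], [0.506, 0.002, 0.061], [0.551, 0.026, 0.064]]
side handle ((505.37103271484375, -3.7614431381225586), (35.02798843383789, 11.288751602172852), 3.1532468795776367) 48 [[0.488, -0.009, 0.093], [0.503, -0.003, 0.098], [0.522, 0.001, 0.101]]
top tin_handle [252. 238.] 0.92
top tin_handle [308. 293.] 0.66
top tin_handle [196. 103.] 0.61
top tin_handle [193. 274.] 0.59
top tin_tab [292. 310.] 0.97
top tin_tab [200. 251.] 0.95
top tin_tab [105. 154.] 0.79
top tin_tab [217. 109.] 0.72
side tin_handle [196. 307.] 0.93
side tin_handle [367. 179.] 0.92
side tin_handle [163. 217.] 0.85
side tin_handle [331. 256.] 0.76
side tin_handle [306. 208.] 0.64
side tin_tab [305. 263.] 0.96
side tin_tab [332. 221.] 0.9
side tin_tab [174. 209.] 0.81
side tin_tab [172. 321.] 0.74
side tin_tab [378. 203.] 0.67
```

View pics/crop2.png

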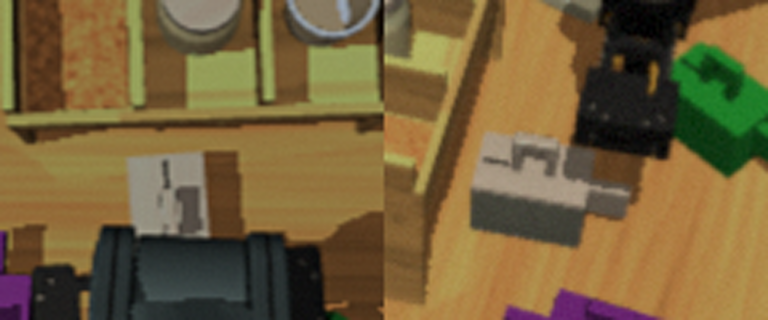

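The tin stands free and upright, with its handle in the right half of the crop at (537,145). I'll grasp the handle.

>>> step_arm(moves=[{"offset": [-25,0,0],"angular": [0,0,0],"claw": 0.5},{"offset": [-55,0,0],"angular": [0,0,0],"claw": 0.5},{"offset": [-69,0,0],"angular": [0,0,0],"claw": 0.5},{"offset": [-69,0,5],"angular": [0,0,0],"claw": 0.5},{"offset": [-69,0,25],"angular": [0,0,0],"claw": 0.5},{"offset": [-69,0,45],"angular": [0,0,0],"claw": 0.5},{"offset": [-69,0,60],"angular": [0,0,0],"claw": 0.5},{"offset": [-69,0,68],"angular": [0,0,0],"claw": 0.5},{"offset": [-69,0,69],"angular": [0,0,0],"claw": 0.5},{"offset": [-69,0,69],"angular": [0,0,0],"claw": 0.5}])

```text
time: 8.6
eef_pos: [0.5059, -0.0048, 0.0951]
ee_rot: [[-0.997, -0.077, 0.001], [-0.077, 0.997, 0.0], [-0.001, -0.0, -1.0]]
contact_force: [-0.7, -0.4, -1.0]
gripper_width: 0.496
gripper_force: 0.0
```

>>> step_arm(moves=[{"offset": [0,0,0],"claw": 0.65,"angular": [0,0,0]},{"offset": [0,0,0],"claw": 0.75,"angular": [0,0,0]},{"offset": [0,0,0],"claw": 0.85,"angular": [0,0,0]},{"offset": [0,0,0],"claw": 1,"angular": [0,0,0]},{"offset": [0,0,0],"claw": 1,"angular": [0,0,0]},{"offset": [0,0,0],"claw": 1,"angular": [0,0,0]},{"offset": [0,0,0],"claw": 1,"angular": [0,0,0]},{"offset": [0,0,0],"claw": 1,"angular": [0,0,0]},{"offset": [0,0,-2],"claw": 1,"angular": [0,0,0]},{"offset": [0,0,-5],"claw": 1,"angular": [0,0,0]}], grip_force=45)

```text
time: 9.85
eef_pos: [0.5048, -0.0048, 0.0992]
ee_rot: [[-0.997, -0.077, -0.002], [-0.077, 0.997, -0.0], [0.002, -0.0, -1.0]]
contact_force: [-0.6, 0.4, -5.3]
gripper_width: 0.126
gripper_force: 45.0
```

```bash
python3 -c "
from h import *
pr()"
```

```text
9.85 [ 0.5048 -0.0048  0.0992] yaw [ 0.01  0.1  -4.43] F [-0.6  0.4 -5.3] w 0.126 gf 44.99996043741703
```

>>> step_arm(moves=[{"offset": [0,0,-8],"angular": [0,0,0],"claw": 1},{"offset": [0,0,-26],"angular": [0,0,0],"claw": 1},{"offset": [0,0,-52],"angular": [0,0,0],"claw": 1},{"offset": [0,0,-80],"angular": [0,0,0],"claw": 1},{"offset": [0,0,-108],"angular": [0,0,0],"claw": 1},{"offset": [0,0,-136],"angular": [0,0,0],"claw": 1},{"offset": [0,0,-164],"angular": [0,0,0],"claw": 1},{"offset": [0,0,-188],"angular": [0,0,0],"claw": 1},{"offset": [0,0,-202],"angular": [0,0,0],"claw": 1},{"offset": [0,0,-206],"angular": [0,0,0],"claw": 1}])

```text
time: 11.1
eef_pos: [0.5056, -0.0048, 0.3062]
ee_rot: [[-0.997, -0.077, 0.001], [-0.077, 0.997, 0.0], [-0.001, 0.0, -1.0]]
contact_force: [0.6, 0.3, -4.5]
gripper_width: 0.12
gripper_force: 45.0
```

Run:
```python
from h import *
pr();print(go((.6655,.067,.305),2.2))
p,d=camera("side");cv2.imwrite("pics/side3.png",p)
c=p[80:300,180:420];cv2.imwrite("pics/crop3.png",cv2.resize(c,None,fx=2.5,fy=2.5))
```

```text
11.1 [ 0.5056 -0.0048  0.3062] yaw [-0.01 -0.04 -4.42] F [ 0.6  0.3 -4.5] w 0.12 gf 44.9999463558197
(array([-165. ,   59.2,    1.4]), array([0.01, 0.04, 2.22]))
```

View pics/crop3.png

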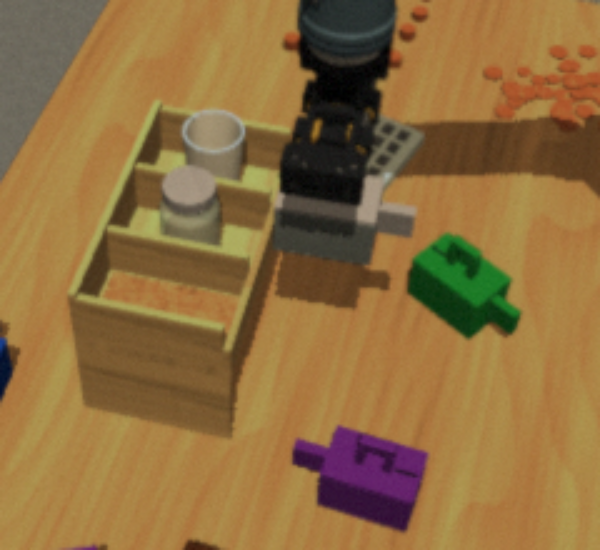

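The tin is held level in the gripper (crop 325,225) and clear of the shelf. I'll move sideways first, then in over the bay.

>>> step_arm(moves=[{"offset": [-1,8,0],"angular": [0,0,0.5],"claw": 1},{"offset": [-2,26,0],"angular": [0,0,1],"claw": 1},{"offset": [-4,46,0],"angular": [0,0,2],"claw": 1},{"offset": [-5,64,0],"angular": [0,0,2.2],"claw": 1},{"offset": [-14,70,0],"angular": [0,0,2.2],"claw": 1},{"offset": [-40,69,0],"angular": [0,0,2.2],"claw": 1},{"offset": [-75,66,0],"angular": [0,0,2.2],"claw": 1},{"offset": [-112,64,0],"angular": [0,0,2.2],"claw": 1},{"offset": [-146,61,0],"angular": [0,0,2.2],"claw": 1},{"offset": [-165,59,0],"angular": [0,0,2.2],"claw": 1}])

```text
time: 12.4
eef_pos: [0.6672, 0.0662, 0.3044]
ee_rot: [[-0.999, -0.038, -0.001], [-0.038, 0.999, -0.001], [0.001, -0.001, -1.0]]
contact_force: [-0.5, -0.0, -5.2]
gripper_width: 0.131
gripper_force: 45.0
```

Run:
```python
from h import *
pr();print(go((.6655,.067,.305),2.2))
n="side";img,d=camera(n);W=cloud(n,d);hsv=cv2.cvtColor(img,cv2.COLOR_BGR2HSV);z=W[...,2]
m=(W[...,0]>.55)&(W[...,0]<.75)&(W[...,1]>.0)&(W[...,1]<.14)&(hsv[...,1]<75)&(z>.2)&(z<.28)
P=W[m];print(np.round(np.percentile(P,[1,50,99],axis=0),3).tolist())
L=P[P[:,2]>.262];print(cv2.minAreaRect((L[:,:2]*1000).astype(np.float32)),len(L))
S=P[(P[:,2]<.262)&(P[:,0]>.625)];print("side face",np.round(np.percentile(S,[1,50,99],axis=0),3).tolist())
cv2.imwrite("pics/crop4.png",cv2.resize(img[60:260,180:380],None,fx=3,fy=3,interpolation=cv2.INTER_CUBIC))
```

```text
12.4 [0.6672 0.0662 0.3044] yaw [ 0.05  0.04 -2.19] F [-0.5 -0.  -5.2] w 0.131 gf 45.00003218650818
(array([ 1.7,  0.8, -0.6]), array([-0.05, -0.05, -0.01]))
[[0.589, 0.036, 0.215], [0.645, 0.092, 0.258], [0.71, 0.098, 0.274]]
((652.822265625, 74.96652221679688), (121.51447296142578, 67.25653839111328), 34.79940414428711) 567
side face [[0.626, 0.091, 0.213], [0.668, 0.095, 0.238], [0.71, 0.098, 0.261]]
```

View pics/crop4.png

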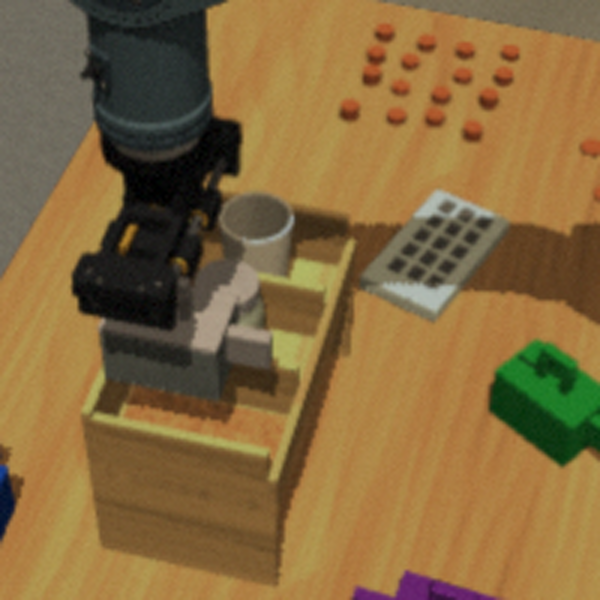

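The tin is level over the cork bay (crop 165,350), tab towards the lip. I'll lower it.

>>> step_arm(moves=[{"offset": [1,1,5],"angular": [0,0,0],"claw": 1},{"offset": [1.5,1,15],"angular": [0,0,0],"claw": 1},{"offset": [1.5,1,26],"angular": [0,0,0],"claw": 1},{"offset": [1.5,1,37],"angular": [0,0,0],"claw": 1},{"offset": [1.5,1,48],"angular": [0,0,0],"claw": 1},{"offset": [1.5,1,58],"angular": [0,0,0],"claw": 1},{"offset": [1.5,1,67],"angular": [0,0,0],"claw": 1},{"offset": [1.5,1,74],"angular": [0,0,0],"claw": 1},{"offset": [1.5,1,78],"angular": [0,0,0],"claw": 1},{"offset": [1.5,1,80],"angular": [0,0,0],"claw": 1}])

```text
time: 13.7
eef_pos: [0.6641, 0.0677, 0.2256]
ee_rot: [[-0.999, -0.039, 0.0], [-0.039, 0.999, -0.0], [-0.0, -0.0, -1.0]]
contact_force: [-0.2, -0.1, -4.6]
gripper_width: 0.123
gripper_force: 45.0
```

>>> step_arm(moves=[{"offset": [0,0,0.5],"angular": [0,0,0],"claw": 1},{"offset": [0,0,1],"angular": [0,0,0],"claw": 1},{"offset": [0,0,1.5],"angular": [0,0,0],"claw": 1},{"offset": [0,0,2],"angular": [0,0,0],"claw": 1},{"offset": [0,0,2.5],"angular": [0,0,0],"claw": 1},{"offset": [0,0,3],"angular": [0,0,0],"claw": 1},{"offset": [0,0,3.5],"angular": [0,0,0],"claw": 1},{"offset": [0,0,4],"angular": [0,0,0],"claw": 1},{"offset": [0,0,4],"angular": [0,0,0],"claw": 1},{"offset": [0,0,4],"angular": [0,0,0],"claw": 1}])

```text
time: 14.95
eef_pos: [0.664, 0.0677, 0.2217]
ee_rot: [[-0.999, -0.039, 0.0], [-0.039, 0.999, 0.0], [-0.0, 0.0, -1.0]]
contact_force: [-0.8, 0.4, -4.4]
gripper_width: 0.124
gripper_force: 45.0
```

>>> step_arm(moves=[{"offset": [0,0,0.5],"angular": [0,0,0],"claw": 1},{"offset": [0,0,1],"angular": [0,0,0],"claw": 1},{"offset": [0,0,1.3],"angular": [0,0,0],"claw": 1},{"offset": [0,0,1.6],"angular": [0,0,0],"claw": 1},{"offset": [0,0,1.9],"angular": [0,0,0],"claw": 1},{"offset": [0,0,2.2],"angular": [0,0,0],"claw": 1},{"offset": [0,0,2.5],"angular": [0,0,0],"claw": 1},{"offset": [0,0,2.5],"angular": [0,0,0],"claw": 1},{"offset": [0,0,2.5],"angular": [0,0,0],"claw": 1},{"offset": [0,0,2.5],"angular": [0,0,0],"claw": 1}])

```text
time: 16.2
eef_pos: [0.6641, 0.0677, 0.2199]
ee_rot: [[-0.999, -0.039, 0.0], [-0.039, 0.999, 0.0], [-0.0, 0.0, -1.0]]
contact_force: [-4.0, -0.6, 4.3]
gripper_width: 0.123
gripper_force: 45.0
```

The force has turned to +4.3 N, so the tin is standing on the mat. I'll open part way, so as not to reach the jar, and rise.

>>> step_arm(moves=[{"offset": [0,0,0],"angular": [0,0,0],"claw": 0.75},{"offset": [0,0,0],"angular": [0,0,0],"claw": 0.65},{"offset": [0,0,0],"angular": [0,0,0],"claw": 0.6},{"offset": [0,0,0],"angular": [0,0,0],"claw": 0.6},{"offset": [0,0,0],"angular": [0,0,0],"claw": 0.6},{"offset": [0,0,-10],"angular": [0,0,0],"claw": 0.6},{"offset": [0,0,-35],"angular": [0,0,0],"claw": 0.6},{"offset": [0,0,-75],"angular": [0,0,0],"claw": 0.6},{"offset": [0,0,-110],"angular": [0,0,0],"claw": 0.6},{"offset": [0,0,-130],"angular": [0,0,0],"claw": 0.6}])

```text
time: 17.45
eef_pos: [0.6648, 0.0677, 0.3524]
ee_rot: [[-0.999, -0.039, 0.004], [-0.039, 0.999, 0.001], [-0.004, 0.0, -1.0]]
contact_force: [0.3, 0.1, 0.2]
gripper_width: 0.401
gripper_force: 0.0
```

Run:
```python
from h import *
pr()
n="side";img,d=camera(n);W=cloud(n,d);hsv=cv2.cvtColor(img,cv2.COLOR_BGR2HSV);z=W[...,2]
m=(W[...,0]>.55)&(W[...,0]<.75)&(W[...,1]>.025)&(W[...,1]<.11)&(hsv[...,1]<75)
for lo,hi in((.18,.19),(.212,.23)):
    L=W[m&(z>lo)&(z<hi)];print(cv2.minAreaRect((L[:,:2]*1000).astype(np.float32)),len(L),np.median(L[:,2]))
cv2.imwrite("pics/crop5.png",cv2.resize(img[60:260,180:380],None,fx=3,fy=3,interpolation=cv2.INTER_CUBIC))
```

```text
17.45 [0.6648 0.0677 0.3524] yaw [-0.03 -0.21 -2.22] F [0.3 0.1 0.2] w 0.401 gf 0.0
((647.3919067382812, 65.880126953125), (128.36993408203125, 63.262882232666016), 2.826694965362549) 674 0.18598648239430002
((663.4398193359375, 69.0726089477539), (15.584776878356934, 35.644622802734375), 88.98507690429688) 93 0.22254636527188024
```

View pics/crop5.png

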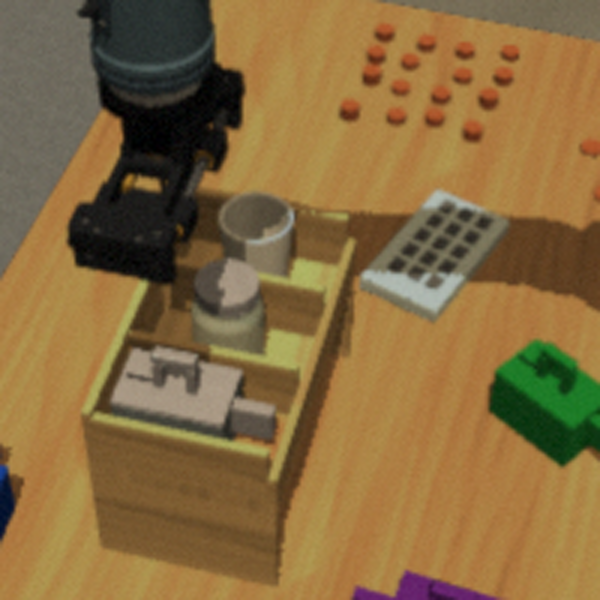

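The tin sits flat in the cork bay (crop 180,385) with its tab towards the lip. Its origin measures about (0.664, 0.068), which is 15 mm behind the bay centre. The lid is at z 0.186, and the jar and cup are untouched.

```bash
python3 -c "
from h import *
print(order.sign_off())"
```

```text
the job is handed in; nothing more can be done
None
```

The job is handed in: I drew the tin out, let go of it on the desk, then set it on the cork mat in the free bay, flat with its tab towards the lip, about 15 mm behind the bay centre and released, with the jar and cup unmoved; the sign-off gave no verdict.

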